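# Set the comb clamp with running clearance

### The arm

A 6-joint arm with a two-finger parallel gripper is mounted at the origin on the work surface. World frame = base frame: x ahead of the robot, y to its left, z up, the work surface at z = 0. Lengths are in m, angles in degrees, forces in N, time in s.
With the tool pointing down it reaches from about 0.4 to 0.825 m from the base axis. Payload 7 kg.
Tool frame: the origin (TCP) lies between the finger pads, 19 mm behind the fingertips; this is the grasp point; z points along the fingers, y is the direction in which the jaws open and shut (so a half turn about z gives the same grasp; the last joint's range is limited). The gripper opens to 88 mm and grips with 3 to 60 N. Pads are 19 mm wide; open, the fingers measure 130 mm over their backs; the gripper's body (78 mm by 193 mm) begins 47 mm behind the grasp point.
Start: joints at [81.022, 20.546, 0.682, 0, -70.136, -16.507], TCP at [0.29, 0.609, 0.245] pointing down, gripper open.
Joint ranges: [-176.03, 176.03], [-82.01, 121.73], [-58.28, 71.71], [-173.87, 95.51], [-174.79, -0.11], [-173.66, 173.66]. Speed limits (degrees/s): [136.94, 136.94, 172.46, 180, 180, 180].

### API

Orientations are given as [roll, pitch, yaw] about the fixed x, y, z axes, in that order (R = Rz(yaw) Ry(pitch) Rx(roll)).
In Python, from plant import r gives the robot as it stands.
- The arm moves only by the shell command python3 -m inch 'ROWS' [OPENING] [FORCE]. ROWS is JSON, a list of rows, each an object of numbers: "x", "y", "z": the shift along the tool's x, y, z as a fraction of full scale; "yaw": the turn about the tool's z as a fraction of full scale. In form: [{"x": .., "y": .., "z": .., "yaw": ..}, ...]. A call has 1 to 5 rows; each row shifts and turns the pose as measured when the row begins, along the tool's axes as they then stand; what a row does not reach is not made up. Full scale, the value 1, is 0.025 m for a shift and 4 degrees for a turn. A row lasts 1/12 s, in which the tool goes at most 41.7 mm and 7.16 degrees, less where a joint would pass 70% of its speed; a pose out of reach is approached as far as the arm can. A call with a number of a shift or a turn outside -1 to 1 is refused whole. A call with a gripper value outside its range is refused whole. OPENING is the opening, from -1 (shut) to 1 (fully open), set as the call begins (- or left out, the last holds). The fingers move at their own pace and stop on an object; FORCE is the grip in N (left out, the last holds). Time passes only in rows, so rows that do not move let the fingers close. It gives the time, the measured TCP pose, the force and the opening at its end, in the units of the state.
- r.get_state(): the state, without advancing time (a new reading comes with each control period).
- r.capture(name): name is "scene" or "side" or "wrist"; returns (picture, depth): 480x640x3 uint8, red, green, blue; 480x640 float32, m along the optical axis (not along the pixel's ray), 0 where there is no reading.
- r.camera_info(name): a dict with "mtx" (3x3 intrinsics, pixels), "pose" (4x4, takes a point from camera to world coordinates). Camera axes: x right, y down, z forward; pixel columns grow to the right and rows downward; lengths in m; the calibration is good to about 2 mm. A picture is of the moment at which its call begins: read the wrist's pose just before it. camera_info takes no time and is no camera call; for the wrist camera it gives the pose at the moment of the call.
- r.close_job(): hands the job in, once; it reports no verdict.
The state is a dict: "time_s": time; "joints": joint angles; "qd": joint speeds; "joint_torque": joint torques, N m; "tcp_pos": TCP position; "eef_rot": TCP orientation; "contact_force": force on the tool from outside, world axes, zero at the start; "moment": the same for the moment, N m; "gripper_width": finger opening in m.
Only numpy, scipy, OpenCV 4.12 (cv2) and the standard library are available. Lean on these libraries where they do the work, as an engineer would, in place of code of your own. Each camera call takes 0.05 s, during which the arm holds its last target. There are 200 camera calls.

### The job

Set up the harmonica comb clamp: first turn the spring-preload dial on its base fully anticlockwise to its end stop. Then turn the wing thumbscrew on the clamp's bridge clockwise until it seats firmly, back it off a quarter turn, and finish still gripping the thumbscrew, holding it there without letting go. Leave the dial at its stop and do not disturb the other things on the bench.

Things in the scene. Friction and masses are not known exactly. Their poses are not given: they have to be found in the camera images.
- jig: Comb clamp fixed to the bench, place and yaw vary: grey base 140 (x) x 270 (y) x 15 mm; origin at the centre of its underside, z up. At y = +75 mm a black comb 100 mm long lies along x in a wooden bed under an aluminium bridge (72 mm along y, 22 along x, top 72 mm above the bench) that carries the wing thumbscrew. At x = 0, y = -75 mm stands the preload dial.
- wing: Steel wing thumbscrew on the bridge, axis upright at jig (0, +75 mm); origin on the axis at the bridge's top, 72 mm above the bench. The flat wing is 40 mm long (its x), 10 mm thick (its y) and fills 6 to 32 mm above the origin, over a round collar 20 mm across. It turns about z and does not noticeably rise or sink (fine thread).
- wing_grip (a point): Point on the thumbscrew's axis 96 mm above the bench, 8 mm below the wing's top: the TCP goes here to grip the wing's two flats from above. Turns with the wing: x along the wing, y across its 10 mm thickness.
- thumb_turn (a joint): Turn of the thumbscrew in rad, growing clockwise seen from above (tightening). 0 = fully loosened stop, 4.0 = seated (hard stop, it will not turn further). A quarter turn backed off reads 2.43. Friction about 0.06 N m; stays where left.
- dial_grip (a point): Point on the dial's axis 52 mm above the bench, 7 mm below the top of its black bar grip: the TCP goes here to grip the bar from above. The bar is 42 mm long (point x), 14 mm thick (point y), 27 to 59 mm above the bench, on a round 44 mm skirt (top 29 mm) over a 68 mm grey disc; a small pale pointer lies on its -x end. Turns with the dial.
- dial (a joint): Turn of the preload dial in rad, growing clockwise seen from above; 0 = the anticlockwise end stop (hard stop), 4.5 = the clockwise stop. Friction about 0.05 N m; stays where left.
- cover_plate: Loose polished harmonica cover plate, 104 x 32 x 12 mm, a bystander; origin at the centre of its underside.
- shim_gauge: Loose brass shim gauge, 100 mm long, 6 mm thick, a bystander; origin on its underside.
- screw_holder: Loose upright aluminium screw holder, 34 mm across, 48 mm tall, a bystander; origin at the centre of its underside.
- lamp_base: White ceramic lamp base with a twist socket, fixed, 110 mm across, 122 mm tall, a bystander; origin at the centre of its underside.

How it is judged (in metres and radians):
On the way, in this order (a step that is already met when the one before it is completed fails the run):
1. the preload dial is at its anticlockwise end stop (within 0.1 rad) (value of joint dial below 0.1 rad), for 0.2 s.
2. the thumbscrew is seated (within 0.08 rad of its stop), the dial still at its stop (value of joint thumb_turn above 3.92 rad and value of joint dial below 0.15 rad), for 0.2 s.
At the end, for the whole second after the job is handed in: The thumbscrew stands a quarter turn (1.57 rad, give or take 0.25 rad) back from its seat, at rest, gripped by the fingers with more than 3 N, and the dial is still at its anticlockwise stop (within 0.15 rad) (value of joint thumb_turn between 2.18 and 2.68 rad and velocity of joint thumb_turn between -0.1 and 0.1 rad/s and contact force between the fingers and wing above 3 N and value of joint dial below 0.15 rad); the arm keeps its last pose, push and grip.
It fails at once if a bystander is shifted by more than 20 mm (distance of any of cover_plate, shim_gauge, screw_holder from where it was at the start of the episode above 0.02 m).
It also fails if it takes over 48 s, if anything falls off the work surface, if the arm or the gripper's body presses on something with over 40 N, if the wrist force passes 120 N, or if a joint passes its speed limit or range.

## Working session

There is one attempt and no reset: what is moved stays moved. The work goes in short steps, Python scripts to look and compute and a shell command to move; the robot and the scene stay as the last step left them, time stands still between calls to the robot, and variables do not carry over. Pictures are saved under pics/ and viewed, about 8 in all and at most 12, crops included, and the job is handed in when it is done.

```bash
mkdir -p pics; ls
python3 - <<'E'
from plant import r
import cv2,numpy as np
s=r.get_state();print(s)
for n in ["scene","side"]:
    im,d=r.capture(n);np.savez(f"{n}.npz",im=im,d=d,**r.camera_info(n))
    cv2.imwrite(f"pics/{n}.png",im[:,:,::-1]);print(n,r.camera_info(n))
E
```

```text
pics
{'time_s': 0.0, 'joints': array([ 8.10225952e+01,  2.05922860e+01,  6.33404487e-01, -2.11230369e-02,
       -7.01363412e+01, -1.65050604e+01]), 'qd': array([ 0.05138008,  0.05096645,  0.05772683,  0.01439903, -0.00519347,
       -0.12356487]), 'joint_torque': array([-8.31979196e-05, -5.82719564e+01,  2.93053901e+01,  6.99709877e+00,
        7.01659505e-03, -1.52853718e-04]), 'tcp_pos': array([0.29024574, 0.60889372, 0.24440711]), 'eef_rot': array([ 1.79903059e+02, -8.01687283e-03, -2.54896522e+01]), 'contact_force': array([-0.80900153,  0.32015562, -1.3973966 ]), 'moment': array([ 0.03707987, -0.00528565, -0.01961412]), 'gripper_width': 0.08797695953787969}
scene {'mtx': array([[433.24665807,   0.        , 315.95879951],
       [  0.        , 433.24665807, 247.25802306],
       [  0.        ,   0.        ,   1.        ]]), 'pose': array([[-0.336061  ,  0.56719212, -0.75190166,  1.19084051],
       [ 0.94161911,  0.21963207, -0.25517682,  0.32814659],
       [ 0.02040744, -0.79375994, -0.60788871,  0.58549076],
       [ 0.        ,  0.        ,  0.        ,  1.        ]])}
side {'mtx': array([[505.5868535 ,   0.        , 323.13365794],
       [  0.        , 505.5868535 , 244.82505415],
       [  0.        ,   0.        ,   1.        ]]), 'pose': array([[-0.66780432, -0.56000759,  0.49033549,  0.10895099],
       [-0.74428971,  0.50981228, -0.43142123,  0.56598802],
       [-0.00837989, -0.65305661, -0.75726273,  0.86592392],
       [ 0.        ,  0.        ,  0.        ,  1.        ]])}
```

View pics/scene.png

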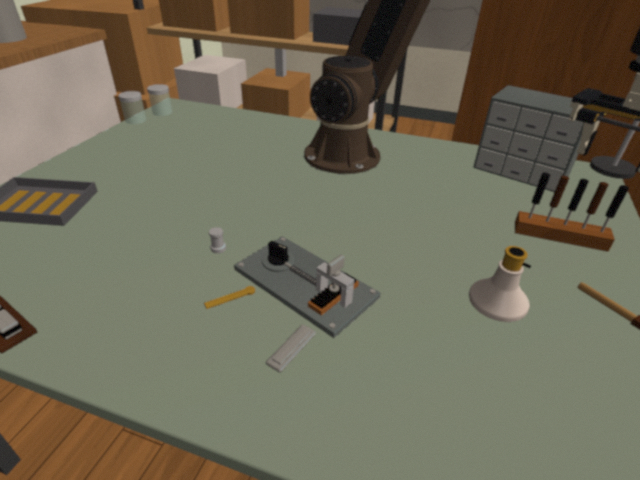

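View pics/side.png

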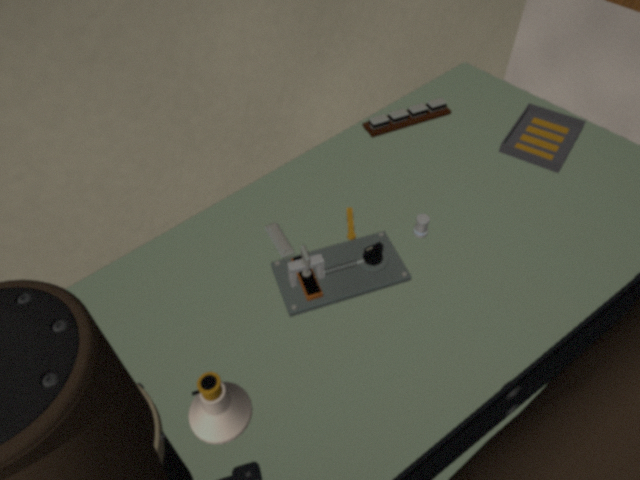

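The scene view shows the jig base (corners ≈ (283,238), (379,293), (333,326), (236,268)), the dial at (278,253) and the wing at (336,268). The side view shows the base near (340,272), the dial at (373,254) and the wing at (306,262). I'll cast these onto planes.

```bash
cat > h.py <<'E'
import numpy as np,cv2
from plant import r
def ray(K,T,u,v,z):
    d=T[:3,:3]@np.linalg.solve(K,[u,v,1.]);o=T[:3,3];return o+d*(z-o[2])/d[2]
def proj(K,T,P):
    c=T[:3,:3].T@(np.asarray(P)-T[:3,3]);p=K@c;return p[:2]/p[2]
def snap(n,path):
    T=r.camera_info("wrist")["pose"] if n=="wrist" else None
    im,d=r.capture(n);i=r.camera_info(n);T=i["pose"] if T is None else T
    np.savez(path+".npz",im=im,d=d,mtx=i["mtx"],pose=T);cv2.imwrite(f"pics/{path}.png",im[:,:,::-1]);return im,d,i["mtx"],T
E
python3 - <<'E'
from h import *
for n,pts in dict(scene=[(283,238,.015),(379,293,.015),(333,326,.015),(236,268,.015),(278,245,.059),(336,262,.104),(217,232,.048),(232,297,.006),(292,347,.012),(500,298,0)],
  side=[(273,265,.015),(382,235,.015),(410,279,.015),(292,313,.015),(373,248,.059),(306,250,.104),(423,217,.048),(351,224,.006),(281,240,.012),(220,415,0)]).items():
    f=np.load(n+".npz")
    for p in pts: print(n,p,ray(f["mtx"],f["pose"],*p).round(3))
i=r.camera_info("wrist");print(i,np.linalg.inv(i["pose"])@np.r_[r.get_state()["tcp_pos"],1])
E
```

```text
scene (283, 238, 0.015) [0.48  0.009 0.015]
scene (379, 293, 0.015) [0.577 0.249 0.015]
scene (333, 326, 0.015) [0.688 0.193 0.015]
scene (236, 268, 0.015) [ 0.609 -0.039  0.015]
scene (278, 245, 0.059) [0.56  0.034 0.059]
scene (336, 262, 0.104) [0.623 0.173 0.104]
scene (217, 232, 0.048) [ 0.552 -0.111  0.048]
scene (232, 297, 0.006) [ 0.678 -0.012  0.006]
scene (292, 347, 0.012) [0.754 0.142 0.012]
scene (500, 298, 0) [0.49  0.472 0.   ]
side (273, 265, 0.015) [0.69  0.199 0.015]
side (382, 235, 0.015) [ 0.592 -0.037  0.015]
side (410, 279, 0.015) [0.467 0.01  0.015]
side (292, 313, 0.015) [0.568 0.247 0.015]
side (373, 248, 0.059) [0.555 0.035 0.059]
side (306, 250, 0.104) [0.615 0.166 0.104]
side (423, 217, 0.048) [ 0.549 -0.12   0.048]
side (351, 224, 0.006) [ 0.67  -0.015  0.006]
side (281, 240, 0.012) [0.736 0.14  0.012]
side (220, 415, 0) [0.498 0.47  0.   ]
{'mtx': array([[334.34698969,   0.        , 317.80061996],
       [  0.        , 334.34698969, 238.81742956],
       [  0.        ,   0.        ,   1.        ]]), 'pose': array([[-0.42984861, -0.86337101, -0.26423602,  0.36289067],
       [-0.90289773,  0.41181305,  0.12323032,  0.57459502],
       [ 0.00242236,  0.29154848, -0.95655299,  0.38363621],
       [ 0.        ,  0.        ,  0.        ,  1.        ]])} [-1.49233372e-04  3.62905607e-02  1.56486692e-01  1.00000000e+00]
```

```bash
R='[{"x":1,"y":0.75},{"x":1,"y":0.75},{"x":1,"y":0.75},{"x":1,"y":0.75},{"x":1,"y":0.75}]'; python3 -m inch '[{"x":1,"y":0.75},{"x":1,"y":0.75},{"x":1,"y":0.75},{"x":1,"y":0.75},{"x":1,"y":0.75}]'; python3 -m inch '[{"x":1,"y":0.75},{"x":1,"y":0.75},{"x":1,"y":0.75},{"x":1,"y":0.75},{"x":1,"y":0.75}]';python3 -m inch '[{"x":1,"y":0.75},{"x":1,"y":0.75},{"x":1,"y":0.75},{"x":1,"y":0.75},{"x":1,"y":0.75}]'; python3 -c "
from plant import r;print(r.get_state()['joints'])"
```

```text
[ 8.10226290e+01  2.05865663e+01  6.39669695e-01 -1.81798382e-02
 -7.01342900e+01 -1.65067915e+01]validation failed for argument at $[0]...
validation failed for argument at $[0]...
validation failed for argument at $[0]...
```

```bash
python3 -m inch '[{"x":1,"y":0.75,"z":0,"yaw":0},{"x":1,"y":0.75,"z":0,"yaw":0},{"x":1,"y":0.75,"z":0,"yaw":0},{"x":1,"y":0.75,"z":0,"yaw":0},{"x":1,"y":0.75,"z":0,"yaw":0}]'; python3 -c "
from plant import r;print(r.get_state()['joints'])"
```

```text
time_s: 0.52
tcp_pos: [0.3615, 0.4695, 0.24]
eef_rot: [179.6, -0.0, -25.1]
contact_force: [0.6, 1.0, -0.0]
gripper_width: 0.0878
[ 7.12754958e+01  1.32983110e+01 -1.02222310e+01 -2.34078674e-02
 -6.69090271e+01 -6.37482111e+00]
```

```bash
python3 -m inch '[{"x":1,"y":0.74,"z":0,"yaw":0},{"x":1,"y":0.74,"z":0,"yaw":0},{"x":1,"y":0.74,"z":0,"yaw":0},{"x":1,"y":0.74,"z":0,"yaw":0},{"x":1,"y":0.74,"z":0,"yaw":0}]';python3 -m inch '[{"x":1,"y":0.74,"z":0,"yaw":0},{"x":1,"y":0.74,"z":0,"yaw":0},{"x":1,"y":0.74,"z":0,"yaw":0},{"x":1,"y":0.74,"z":0,"yaw":0},{"x":1,"y":0.74,"z":0,"yaw":0}]';python3 -m inch '[{"x":1,"y":0.74,"z":0,"yaw":0},{"x":1,"y":0.74,"z":0,"yaw":0},{"x":1,"y":0.74,"z":0,"yaw":0},{"x":0.6,"y":0.4,"z":0,"yaw":0},{"x":0,"y":0,"z":0,"yaw":0}]'; python3 -c "
from h import *
snap('wrist','w1');print(r.get_state()['joints'],r.get_state()['tcp_pos'])"
```

```text
time_s: 0.93
tcp_pos: [0.4368, 0.3246, 0.2392]
eef_rot: [179.4, 0.0, -25.0]
contact_force: [1.1, 0.6, -0.2]
gripper_width: 0.0875
time_s: 1.35
tcp_pos: [0.5122, 0.1798, 0.2394]
eef_rot: [179.3, 0.1, -25.0]
contact_force: [0.5, -0.2, 0.5]
gripper_width: 0.0875
time_s: 1.77
tcp_pos: [0.5684, 0.0722, 0.2385]
eef_rot: [179.2, 0.2, -25.2]
contact_force: [-0.4, 0.1, 1.0]
gripper_width: 0.0874
[ 27.11539854  11.60525537 -12.81194929   0.35229086 -66.37707192
  37.51030816] [0.56780342 0.07299898 0.2383324 ]
```

View pics/w1.png

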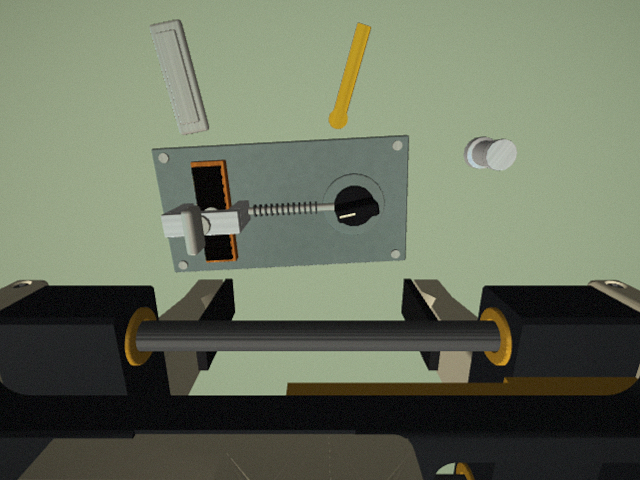

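The wrist view shows the base with corners about (153,150), (408,136), (406,260), (175,271). The dial bar is near (356,206) with its pale pointer at (346,216), and the wing top is near (190,230). I'll use depth to take the top faces of the bar and the wing.

```bash
cat >> h.py <<'E'
def cloud(d,K,T):
    v,u=np.mgrid[:480,:640];c=np.stack([(u-K[0,2])/K[0,0]*d,(v-K[1,2])/K[1,1]*d,d],-1)
    return c@T[:3,:3].T+T[:3,3]
def top(P,zlo,zhi,c,R):
    m=(P[...,2]>zlo)&(P[...,2]<zhi)&(np.hypot(P[...,0]-c[0],P[...,1]-c[1])<R)
    q=P[m];(cx,cy),(w,h),a=cv2.minAreaRect((q[:,:2]*1000).astype(np.float32))
    if w<h:a+=90
    print(m.sum(),"ctr",round(cx,1),round(cy,1),"size",round(w,1),round(h,1),"long axis yaw",round(a%180,1),"z med",np.median(q[:,2]).round(4));return m
E
python3 - <<'E'
from h import *
f=np.load("w1.npz");im,d,K,T=[f[k] for k in("im","d","mtx","pose")]
P=cloud(d,K,T);print(r.get_state()['eef_rot'])
for u,v in [(356,205),(190,220),(300,240),(210,222),(170,223),(500,400),(560,60)]: print(u,v,P[v,u].round(3))
m=top(P,.054,.064,(.555,.034),.035);m2=top(P,.098,.110,(.611,.173),.04)
top(P,.066,.076,(.611,.173),.05)
for p in [(164,158),(397,146),(395,254),(182,266)]:print(ray(K,T,*p,.016).round(4))
o=im[:,:,::-1].copy();o[m]=(0,0,255);o[m2]=(0,255,0)
c=np.hstack([cv2.resize(x[140:280,140:420],None,fx=2.8,fy=2.8,interpolation=cv2.INTER_CUBIC)[:,:] for x in [o]]);c2=cv2.resize(np.clip(im[160:250,300:410,::-1].astype(float)*2,0,255).astype(np.uint8),(220*1,180))
c[:180,-220:]=c2;cv2.imwrite("pics/w1c.png",c)
E
```

```text
[179.17429239   0.22940747 -25.23254023]
356 205 [0.566 0.029 0.057]
190 220 [0.625 0.162 0.103]
300 240 [0.546 0.101 0.014]
210 222 [0.613 0.16  0.071]
170 223 [0.629 0.194 0.071]
500 400 [0.577 0.027 0.32 ]
560 60 [ 0.601 -0.221  0.   ]
592 ctr 559.1 30.5 size 41.6 14.5 long axis yaw 77.3 z med 0.0584
568 ctr 615.8 168.6 size 9.8 39.7 long axis yaw 157.3 z med 0.103
1263 ctr 615.8 169.1 size 72.4 22.4 long axis yaw 67.8 z med 0.0715
[0.6882 0.1896 0.016 ]
[ 0.5954 -0.0359  0.016 ]
[0.4843 0.0096 0.016 ]
[0.5767 0.2374 0.016 ]
```

View pics/w1c.png

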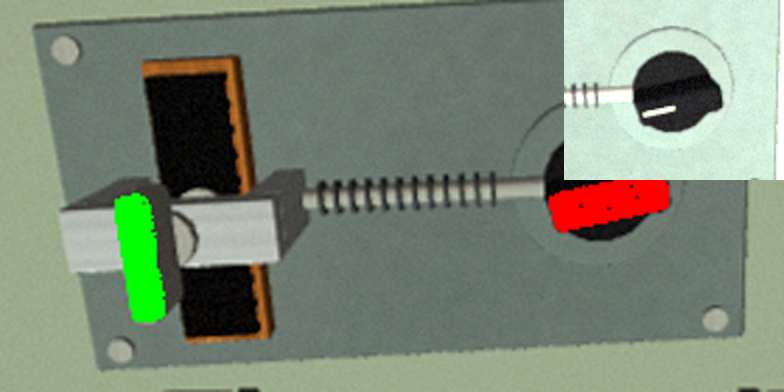

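```bash
for i in 1; do python3 -m inch '[{"x":0,"y":0,"z":0,"yaw":1},{"x":0,"y":0,"z":0,"yaw":1},{"x":0,"y":0,"z":0,"yaw":1},{"x":0,"y":0,"z":0,"yaw":1},{"x":0,"y":0,"z":0,"yaw":1}]' >/dev/null;python3 -m inch '[{"x":0,"y":0,"z":0.8,"yaw":1},{"x":0,"y":0,"z":0.8,"yaw":1},{"x":0,"y":0,"z":0.8,"yaw":1},{"x":0,"y":0,"z":0,"yaw":1},{"x":0,"y":0,"z":0,"yaw":1}]' >/dev/null;python3 -m inch '[{"x":0,"y":0,"z":0,"yaw":1},{"x":0,"y":0,"z":0,"yaw":1},{"x":0,"y":0,"z":0,"yaw":1},{"x":0,"y":0,"z":0,"yaw":1},{"x":0,"y":0,"z":0,"yaw":1}]'; done
cat > go.py <<'E'
import sys
from h import *
# offset to target x y z yaw(deg) in row units
t=np.array(sys.argv[1:],float);s=r.get_state();y=np.radians(s["eef_rot"][2]);d=t[:3]-s["tcp_pos"]
tx=np.array([np.cos(y),np.sin(y)]);ty=np.array([np.sin(y),-np.cos(y)])
print("units x %.2f y %.2f z %.2f yaw %.2f"%(tx@d[:2]/.025,ty@d[:2]/.025,-d[2]/.025,-((t[3]-s["eef_rot"][2]+180)%360-180)/4),"q6",s["joints"][5].round(1),"t",s["time_s"])
E
python3 go.py .559 .0305 .052 -102.7
```

```text
time_s: 3.07
tcp_pos: [0.5595, 0.082, 0.1722]
eef_rot: [179.0, -0.6, -87.6]
contact_force: [0.2, -0.3, -0.5]
gripper_width: 0.0875
units x 2.06 y 0.11 z 4.81 yaw 3.77 q6 -25.9 t 3.0667
```

```bash
python3 -m inch '[{"x":0.5,"y":0,"z":0,"yaw":1},{"x":0.5,"y":0,"z":0,"yaw":1},{"x":0.5,"y":0,"z":0.5,"yaw":1},{"x":0.5,"y":0.1,"z":0.7,"yaw":0.8},{"x":0,"y":0,"z":0,"yaw":0}]'; python3 go.py .559 .0305 .052 -102.7
```

```text
time_s: 3.48
tcp_pos: [0.5513, 0.0361, 0.1421]
eef_rot: [179.2, -0.8, -103.5]
contact_force: [-0.5, -0.4, -1.3]
gripper_width: 0.0878
units x 0.14 y -0.35 z 3.60 yaw -0.20 q6 -37.8 t 3.4833
```

```bash
python3 -m inch '[{"x":0.1,"y":-0.3,"z":0.9,"yaw":-0.2},{"x":0,"y":0,"z":0.9,"yaw":0},{"x":0,"y":0,"z":0,"yaw":0}]'; python3 go.py .559 .0305 .052 -102.7
```

```text
time_s: 3.73
tcp_pos: [0.5578, 0.0335, 0.0976]
eef_rot: [179.4, -0.7, -102.4]
contact_force: [-0.6, -0.7, -0.7]
gripper_width: 0.0876
units x 0.11 y -0.07 z 1.82 yaw 0.07 q6 -36.2 t 3.7333
```

```bash
python3 -m inch '[{"x":0.1,"y":-0.05,"z":0.9,"yaw":0},{"x":0,"y":0,"z":0.8,"yaw":0},{"x":0,"y":0,"z":0,"yaw":0}]'; python3 go.py .559 .0305 .052 -102.7;  python3 -m inch '[{"x":0,"y":0,"z":0,"yaw":0},{"x":0,"y":0,"z":0,"yaw":0},{"x":0,"y":0,"z":0,"yaw":0},{"x":0,"y":0,"z":0,"yaw":0},{"x":0,"y":0,"z":0,"yaw":0}]' -1 25;python3 go.py .559 .0305 .052 -102.7
```

```text
time_s: 3.98
tcp_pos: [0.5596, 0.0332, 0.0571]
eef_rot: [179.5, -0.6, -102.1]
contact_force: [-0.5, -0.2, 0.6]
gripper_width: 0.0875
units x 0.11 y 0.00 z 0.20 yaw 0.15 q6 -35.9 t 3.9833
time_s: 4.4
tcp_pos: [0.5625, 0.0359, 0.0633]
eef_rot: [179.8, -0.5, -101.8]
contact_force: [0.1, -0.6, -1.1]
gripper_width: 0.06
units x 0.24 y 0.09 z 0.45 yaw 0.22 q6 -35.9 t 4.4
```

```bash
python3 -m inch '[{"x":0.2,"y":0.1,"z":0.45,"yaw":0.1},{"x":0.05,"y":0.02,"z":0.1,"yaw":0},{"x":0.03,"y":0.02,"z":0.05,"yaw":0},{"x":0.03,"y":0.02,"z":0.05,"yaw":0},{"x":0.03,"y":0.02,"z":0.05,"yaw":0}]'; python3 go.py .559 .0305 .052 -102.7;  python3 -m inch '[{"x":0.03,"y":0.02,"z":0.05,"yaw":0},{"x":0.03,"y":0.02,"z":0.05,"yaw":0},{"x":0.03,"y":0.02,"z":0.05,"yaw":0},{"x":0.03,"y":0.02,"z":0.05,"yaw":0}]';python3 go.py .559 .0305 .052 -102.7
```

```text
time_s: 4.82
tcp_pos: [0.5585, 0.0291, 0.0494]
eef_rot: [-179.9, -0.3, -102.2]
contact_force: [0.3, -1.0, 0.3]
gripper_width: 0.0263
units x -0.06 y -0.01 z -0.11 yaw 0.14 q6 -35.8 t 4.8167
time_s: 5.15
tcp_pos: [0.557, 0.0282, 0.048]
eef_rot: [-179.7, -0.2, -102.1]
contact_force: [-2.5, 2.9, 9.8]
gripper_width: 0.0144
units x -0.11 y -0.06 z -0.16 yaw 0.16 q6 -35.6 t 5.15
```

```bash
python3 -m inch '[{"x":-0.1,"y":-0.05,"z":-0.15,"yaw":-1},{"x":0,"y":0,"z":0,"yaw":-1},{"x":0,"y":0,"z":0,"yaw":-1},{"x":0,"y":0,"z":0,"yaw":-1}]'; python3 go.py .559 .0305 .052 -102.7; python3 -m inch '[{"x":0,"y":0,"z":0,"yaw":-1},{"x":0,"y":0,"z":0,"yaw":-1},{"x":0,"y":0,"z":0,"yaw":-1},{"x":0,"y":0,"z":0,"yaw":-1},{"x":0,"y":0,"z":0,"yaw":-1}]'; python3 go.py .559 .0305 .052 -102.7; python3 -c "
from plant import r;print(r.get_state()['moment'])"
```

```text
time_s: 5.48
tcp_pos: [0.5578, 0.0293, 0.05]
eef_rot: [-179.9, -0.3, -85.6]
contact_force: [0.7, -1.0, -1.3]
gripper_width: 0.0137
units x -0.04 y -0.05 z -0.08 yaw 4.27 q6 -19.3 t 5.4833
time_s: 5.9
tcp_pos: [0.5584, 0.0294, 0.05]
eef_rot: [-180.0, -0.3, -64.6]
contact_force: [0.7, -0.0, -0.1]
gripper_width: 0.0142
units x -0.03 y -0.04 z -0.08 yaw 9.52 q6 1.8 t 5.9
[ 0.28064053 -0.06033765 -0.07023194]
```

```bash
cat > mz.py <<'E'
from plant import r
s=r.get_state();print("yaw",s["eef_rot"][2].round(1),"q6",s["joints"][5].round(1),"M",s["moment"].round(2),"F",s["contact_force"].round(1),"p",s["tcp_pos"].round(4),s["time_s"])
E
python3 -m inch '[{"x":0,"y":0,"z":0,"yaw":-1},{"x":0,"y":0,"z":0,"yaw":-1},{"x":0,"y":0,"z":0,"yaw":-1},{"x":0,"y":0,"z":0,"yaw":-1},{"x":0,"y":0,"z":0,"yaw":-1}]'>/dev/null; python3 mz.py;python3 -m inch '[{"x":0,"y":0,"z":0,"yaw":-1},{"x":0,"y":0,"z":0,"yaw":-1},{"x":0,"y":0,"z":0,"yaw":-1},{"x":0,"y":0,"z":0,"yaw":-1},{"x":0,"y":0,"z":0,"yaw":-1}]'>/dev/null; python3 mz.py
```

```text
yaw -43.6 q6 22.8 M [ 0.28  0.09 -0.05] F [-0.2 -0.3 -0.8] p [0.5589 0.0298 0.05  ] 6.3167
yaw -22.6 q6 43.8 M [ 0.3   0.13 -0.02] F [-0.2  0.8  0.8] p [0.5593 0.0304 0.05  ] 6.7333
```

```bash
python3 -m inch '[{"x":0,"y":0,"z":0,"yaw":-1},{"x":0,"y":0,"z":0,"yaw":-1},{"x":0,"y":0,"z":0,"yaw":-1},{"x":0,"y":0,"z":0,"yaw":-1},{"x":0,"y":0,"z":0,"yaw":-1}]'>/dev/null; python3 mz.py;python3 -m inch '[{"x":0,"y":0,"z":0,"yaw":-1},{"x":0,"y":0,"z":0,"yaw":-1},{"x":0,"y":0,"z":0,"yaw":-1},{"x":0,"y":0,"z":0,"yaw":-1},{"x":0,"y":0,"z":0,"yaw":-1}]'>/dev/null; python3 mz.py
```

```text
yaw -2.1 q6 64.6 M [-0.38 -0.95 -1.26] F [ 3.  -0.4 -1.3] p [0.5592 0.0304 0.0498] 7.15
yaw 17.8 q6 84.9 M [-0.23 -0.42 -2.84] F [1.  0.7 0.1] p [0.559  0.0305 0.0493] 7.5667
```

```bash
python3 -c "
from plant import r;print(r.get_state()['gripper_width'])"; python3 -m inch '[{"x":0,"y":0,"z":0,"yaw":0.5},{"x":0,"y":0,"z":0,"yaw":1},{"x":0,"y":0,"z":0,"yaw":1},{"x":0,"y":0,"z":0,"yaw":1}]'; python3 mz.py
```

```text
0.029493901765958837
time_s: 7.9
tcp_pos: [0.5592, 0.0304, 0.0494]
eef_rot: [-179.6, -0.3, 3.1]
contact_force: [-1.6, 1.1, 0.9]
gripper_width: 0.0231
yaw 3.1 q6 70.4 M [ 0.15  0.57 -0.27] F [-1.6  1.1  0.9] p [0.5592 0.0304 0.0494] 7.9
```

```bash
for i in 1; do python3 -m inch '[{"x":0,"y":0,"z":0,"yaw":1}]'|tail -1; python3 mz.py; python3 -m inch '[{"x":0,"y":0,"z":0,"yaw":0.5}]'|tail -1; python3 mz.py; python3 -m inch '[{"x":0,"y":0,"z":0,"yaw":0}]'|tail -1; python3 mz.py; done
```

```text
gripper_width: 0.021
yaw -1.1 q6 66.2 M [-0.26 -0.26 -0.31] F [ 0.5 -0.5 -0.5] p [0.5592 0.0303 0.0495] 7.9833
gripper_width: 0.0201
yaw -3.4 q6 64.0 M [ 0.07  0.16 -0.32] F [-0.4  0.3  0.4] p [0.5592 0.0303 0.0495] 8.0667
gripper_width: 0.0201
yaw -3.5 q6 63.8 M [-0.11 -0.14 -0.29] F [ 0.8 -0.5 -1. ] p [0.5592 0.0303 0.0495] 8.15
```

```bash
python3 -m inch '[{"x":0,"y":0,"z":0,"yaw":1},{"x":0,"y":0,"z":0,"yaw":1},{"x":0,"y":0,"z":0,"yaw":0.5}]'|tail -1; python3 mz.py; python3 -m inch '[{"x":0,"y":0,"z":0,"yaw":0.5}]'|tail -1; python3 mz.py; python3 -m inch '[{"x":0,"y":0,"z":0,"yaw":0.5}]'|tail -1; python3 mz.py
```

```text
gripper_width: 0.0163
yaw -13.7 q6 53.7 M [ 0.18  0.41 -0.2 ] F [-1.   0.3  0.2] p [0.5592 0.0303 0.0496] 8.4
gripper_width: 0.0157
yaw -15.7 q6 51.7 M [ 0.26  0.38 -0.17] F [-0.7  0.5  1. ] p [0.5591 0.0303 0.0497] 8.4833
gripper_width: 0.0149
yaw -17.7 q6 49.6 M [ 0.02  0.25 -0.09] F [0.2 0.3 0.8] p [0.5592 0.0304 0.0497] 8.5667
```

```bash
python3 -m inch '[{"x":0,"y":0,"z":0,"yaw":0},{"x":0,"y":0,"z":0,"yaw":0},{"x":0,"y":0,"z":0,"yaw":0},{"x":0,"y":0,"z":0,"yaw":0},{"x":0,"y":0,"z":-0.5,"yaw":0}]' 1; python3 -m inch '[{"x":0,"y":0,"z":-1,"yaw":0},{"x":0,"y":0,"z":-1,"yaw":0},{"x":0,"y":0,"z":-1,"yaw":0},{"x":0,"y":0,"z":-1,"yaw":0},{"x":0,"y":0,"z":-1,"yaw":0}]'; python3 -m inch '[{"x":-0.5,"y":0,"z":-0.5,"yaw":0},{"x":0,"y":0,"z":0,"yaw":0}]'
python3 - <<'E'
from h import *
im,d,K,T=snap('wrist','w2');P=cloud(d,K,T)
top(P,.054,.064,(.559,.0305),.035);top(P,.098,.110,(.6155,.169),.04)
E
python3 go.py .6157 .1687 .096 -22.7
```

```text
time_s: 8.98
tcp_pos: [0.5578, 0.0299, 0.0604]
eef_rot: [-179.6, 0.0, -17.4]
contact_force: [-0.1, 0.3, -0.9]
gripper_width: 0.0428
time_s: 9.4
tcp_pos: [0.5545, 0.028, 0.1858]
eef_rot: [180.0, 0.5, -17.1]
contact_force: [0.2, 0.1, -0.9]
gripper_width: 0.0757
time_s: 9.57
tcp_pos: [0.545, 0.0321, 0.2047]
eef_rot: [-179.8, 0.1, -17.0]
contact_force: [0.2, -0.5, -1.0]
gripper_width: 0.0862
724 ctr 559.0 30.4 size 13.9 42.2 long axis yaw 157.7 z med 0.0584
817 ctr 615.7 168.6 size 10.6 39.6 long axis yaw 157.8 z med 0.1029
units x 1.09 y -6.04 z 4.31 yaw 1.44 q6 49.5 t 9.6167
```

View pics/w2.png

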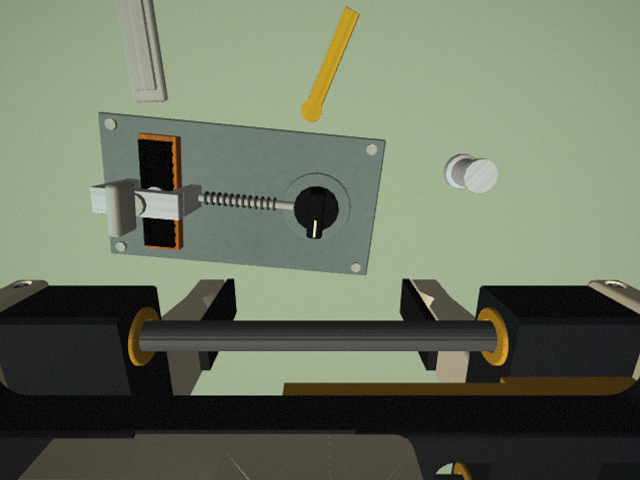

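The wrist view shows the dial bar now lying along jig x at (316,208), with its pointer toward the jig's -x side. It reads 157.7° against a jig x axis of 157.7°, so it sits at its stop. The bystanders are unmoved and the wing is at (122,208).

```bash
python3 -m inch '[{"x":0.2,"y":-1,"z":0,"yaw":0.5},{"x":0.2,"y":-1,"z":0.2,"yaw":0.5},{"x":0.2,"y":-1,"z":0.5,"yaw":0.4},{"x":0.2,"y":-1,"z":0.5,"yaw":0},{"x":0.2,"y":-0.8,"z":0.2,"yaw":0}]'; python3 -m inch '[{"x":0,"y":0,"z":0,"yaw":0}]' >/dev/null; python3 go.py .6157 .1687 .096 -22.4
```

```text
time_s: 10.03
tcp_pos: [0.6115, 0.1364, 0.167]
eef_rot: [-179.7, 0.1, -22.8]
contact_force: [-0.7, -0.4, 0.0]
gripper_width: 0.0877
units x -0.36 y -1.16 z 2.71 yaw -0.08 q6 37.1 t 10.1167
```

```bash
python3 -m inch '[{"x":-0.3,"y":-0.9,"z":0,"yaw":0},{"x":0,"y":0,"z":0.4,"yaw":0},{"x":0,"y":0,"z":0.6,"yaw":0}]'>/dev/null; python3 go.py .6157 .1687 .096 -22.4; python3 -m inch '[{"x":0,"y":-0.1,"z":0.6,"yaw":0},{"x":0,"y":0,"z":0.3,"yaw":0}]'; python3 go.py .6157 .1687 .096 -22.4
```

```text
units x -0.07 y -0.19 z 1.57 yaw -0.04 q6 35.3 t 10.3667
time_s: 10.53
tcp_pos: [0.615, 0.1654, 0.1082]
eef_rot: [179.9, 0.4, -22.5]
contact_force: [0.5, -0.9, -0.1]
gripper_width: 0.0878
units x -0.03 y -0.13 z 0.49 yaw -0.02 q6 35.3 t 10.5333
```

```bash
python3 -m inch '[{"x":0,"y":-0.1,"z":0.3,"yaw":0},{"x":0,"y":0,"z":0.2,"yaw":0},{"x":0,"y":0,"z":0.05,"yaw":0},{"x":0,"y":0,"z":0.05,"yaw":0},{"x":0,"y":0,"z":0.05,"yaw":0}]' -1 25; python3 go.py .6157 .1687 .096 -22.4;python3 -m inch '[{"x":0,"y":0,"z":0,"yaw":0},{"x":0,"y":0,"z":0,"yaw":0},{"x":0,"y":0,"z":0,"yaw":0},{"x":0,"y":0,"z":0,"yaw":0},{"x":0,"y":0,"z":0,"yaw":0}]'; python3 go.py .6157 .1687 .096 -22.4
```

```text
time_s: 10.95
tcp_pos: [0.618, 0.1691, 0.0911]
eef_rot: [-179.9, 0.3, -22.3]
contact_force: [-2.3, -2.4, 6.4]
gripper_width: 0.0594
units x -0.08 y 0.05 z -0.19 yaw 0.02 q6 35.3 t 10.95
time_s: 11.37
tcp_pos: [0.6189, 0.1688, 0.0931]
eef_rot: [-179.8, 0.2, -22.3]
contact_force: [1.2, -0.0, 0.6]
gripper_width: 0.0262
units x -0.12 y 0.05 z -0.11 yaw 0.02 q6 35.4 t 11.3667
```

```bash
python3 -m inch '[{"x":-0.1,"y":0,"z":-0.05,"yaw":0},{"x":0,"y":0,"z":0,"yaw":0},{"x":0,"y":0,"z":0,"yaw":0},{"x":0,"y":0,"z":0,"yaw":0}]'; python3 mz.py; python3 -m inch '[{"x":0,"y":0,"z":0,"yaw":1},{"x":0,"y":0,"z":0,"yaw":1},{"x":0,"y":0,"z":0,"yaw":1},{"x":0,"y":0,"z":0,"yaw":1},{"x":0,"y":0,"z":0,"yaw":1}]' |tail -1;  python3 go.py .6157 .1687 .096 -22.4; python3 mz.py
```

```text
time_s: 11.7
tcp_pos: [0.6164, 0.1691, 0.0942]
eef_rot: [-179.8, 0.2, -22.4]
contact_force: [1.8, -0.9, -1.0]
gripper_width: 0.0174
yaw -22.4 q6 35.2 M [-0.23 -0.3   0.04] F [ 1.8 -0.9 -1. ] p [0.6164 0.1691 0.0942] 11.7
gripper_width: 0.0172
units x -0.02 y 0.00 z -0.07 yaw -5.16 q6 14.5 t 12.1167
yaw -43.0 q6 14.5 M [-0.39 -0.17  0.09] F [ 0.3 -1.2  0.7] p [0.6161 0.1685 0.0942] 12.1167
```

```bash
python3 -m inch '[{"x":0,"y":0,"z":-0.2,"yaw":0},{"x":0,"y":0,"z":0,"yaw":0},{"x":0,"y":0,"z":0,"yaw":0}]'; python3 -m inch '[{"x":0,"y":0,"z":0,"yaw":0},{"x":0,"y":0,"z":0,"yaw":0}]' ;python3 mz.py
python3 - <<'E'
from h import *
im,d,K,T=snap('wrist','w3')
E
```

```text
time_s: 12.37
tcp_pos: [0.6156, 0.1688, 0.0971]
eef_rot: [180.0, 0.3, -43.2]
contact_force: [0.1, -2.0, -2.2]
gripper_width: 0.0096
time_s: 12.53
tcp_pos: [0.6157, 0.1689, 0.0972]
eef_rot: [180.0, 0.3, -43.1]
contact_force: [0.7, -1.0, -1.4]
gripper_width: 0.0099
yaw -43.1 q6 14.4 M [-0.2  -0.48 -0.04] F [ 0.7 -1.  -1.4] p [0.6157 0.1689 0.0972] 12.5333
```

View pics/w3.png

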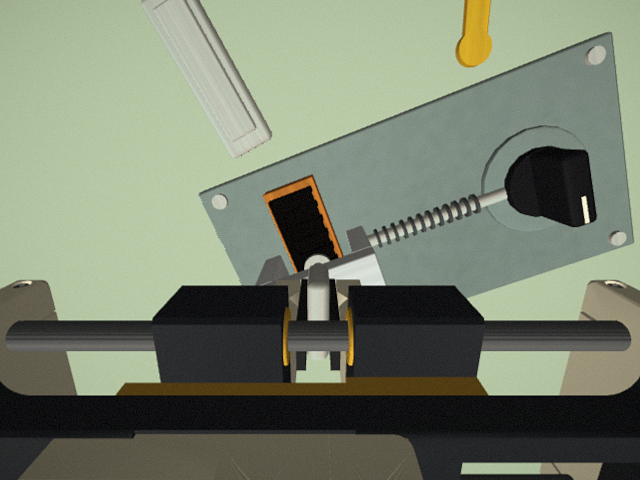

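The wrist view shows the pads closed on the wing's flats at (318,320). The pads are now clear of the collar, with an opening of 9.9 mm, and the dial is unchanged. I'll continue clockwise.

```bash
python3 -m inch '[{"x":0,"y":0,"z":-0.04,"yaw":1},{"x":0,"y":0,"z":0,"yaw":1},{"x":0,"y":0,"z":0,"yaw":1},{"x":0,"y":0,"z":0,"yaw":1},{"x":0,"y":0,"z":0,"yaw":1}]' |tail -1;  python3 mz.py;  python3 -m inch '[{"x":0,"y":0,"z":0,"yaw":1},{"x":0,"y":0,"z":0,"yaw":1},{"x":0,"y":0,"z":0,"yaw":1},{"x":0,"y":0,"z":0,"yaw":1},{"x":0,"y":0,"z":0,"yaw":1}]' |tail -1;  python3 mz.py;python3 -m inch '[{"x":0,"y":0,"z":0,"yaw":1},{"x":0,"y":0,"z":0,"yaw":1},{"x":0,"y":0,"z":0,"yaw":1},{"x":0,"y":0,"z":0,"yaw":1},{"x":0,"y":0,"z":0,"yaw":1}]' |tail -1;  python3 mz.py
```

```text
gripper_width: 0.0098
yaw -63.7 q6 -6.1 M [-0.2  -0.36  0.08] F [ 0.7 -0.7 -0.5] p [0.6153 0.1686 0.0971] 13.0
gripper_width: 0.0132
yaw -84.3 q6 -26.9 M [ 0.2  -0.12  0.91] F [-0.2 -0.2 -1.5] p [0.6148 0.1692 0.0973] 13.4167
gripper_width: 0.0206
yaw -104.5 q6 -47.3 M [-0.17 -0.29  1.91] F [-1.2 -0.9 -1.7] p [0.6143 0.1706 0.0974] 13.8333
```

```bash
python3 -m inch '[{"x":0.05,"y":0.05,"z":0,"yaw":-1},{"x":0,"y":0,"z":0,"yaw":-1},{"x":0,"y":0,"z":0,"yaw":-1},{"x":0,"y":0,"z":0,"yaw":-1},{"x":0,"y":0,"z":0,"yaw":-1}]' |tail -1;  python3 go.py .6157 .1687 .0975 18.5;  python3 mz.py;  python3 -m inch '[{"x":0,"y":0,"z":0,"yaw":-0.5},{"x":0,"y":0,"z":0,"yaw":-0.5},{"x":0,"y":0,"z":0,"yaw":-0.5},{"x":0,"y":0,"z":0,"yaw":0},{"x":0,"y":0,"z":0,"yaw":0}]' |tail -1;  python3 mz.py; python3 go.py .6157 .1687 .0975 18.5
```

```text
gripper_width: 0.013
units x 0.09 y -0.05 z -0.01 yaw -25.52 q6 -26.5 t 14.25
yaw -83.6 q6 -26.5 M [ 0.52 -0.12  0.27] F [ 0.1  1.7 -1.1] p [0.6142 0.1709 0.0973] 14.25
gripper_width: 0.0111
yaw -76.8 q6 -19.8 M [-0.27 -0.48  0.28] F [ 1.  -1.3 -2. ] p [0.614  0.1715 0.0973] 14.6667
units x 0.13 y -0.04 z -0.01 yaw -23.82 q6 -19.8 t 14.6667
```

```bash
python3 -m inch '[{"x":0.1,"y":0,"z":0,"yaw":-1},{"x":0,"y":0,"z":0,"yaw":-1},{"x":0,"y":0,"z":0,"yaw":-1},{"x":0,"y":0,"z":0,"yaw":-1},{"x":0,"y":0,"z":0,"yaw":-1}]' |tail -1;  python3 mz.py;  python3 -m inch '[{"x":0,"y":0,"z":0,"yaw":-1},{"x":0,"y":0,"z":0,"yaw":-1},{"x":0,"y":0,"z":0,"yaw":-1},{"x":0,"y":0,"z":0,"yaw":-1},{"x":0,"y":0,"z":0,"yaw":-1}]' |tail -1;  python3 mz.py; python3 -m inch '[{"x":0,"y":0,"z":0,"yaw":-1},{"x":0,"y":0,"z":0,"yaw":-1},{"x":0,"y":0,"z":0,"yaw":-1},{"x":0,"y":0,"z":0,"yaw":-1},{"x":0,"y":0,"z":0,"yaw":-1}]' |tail -1;  python3 mz.py; python3 go.py .6157 .1687 .0975 18.5
```

```text
gripper_width: 0.0096
yaw -56.4 q6 0.8 M [-0.05 -0.19 -0.08] F [ 0.1 -0.1 -1.3] p [0.614  0.1708 0.0972] 15.0833
gripper_width: 0.0098
yaw -35.8 q6 21.4 M [-0.22 -0.29 -0.08] F [ 0.4 -0.6 -1.5] p [0.6137 0.1705 0.0972] 15.5
gripper_width: 0.0096
yaw -15.2 q6 42.0 M [-0.25 -0.34 -0.04] F [ 0.3  0.4 -1.4] p [0.6135 0.1702 0.0972] 15.9167
units x 0.10 y 0.03 z -0.01 yaw -8.44 q6 42.0 t 15.9167
```

```bash
python3 -m inch '[{"x":0,"y":0,"z":0,"yaw":-1},{"x":0,"y":0,"z":0,"yaw":-1},{"x":0,"y":0,"z":0,"yaw":-1},{"x":0,"y":0,"z":0,"yaw":-1},{"x":0,"y":0,"z":0,"yaw":-1}]' |tail -1;  python3 -m inch '[{"x":0,"y":0,"z":0,"yaw":-1},{"x":0,"y":0,"z":0,"yaw":-1},{"x":0,"y":0,"z":0,"yaw":-0.9},{"x":0,"y":0,"z":0,"yaw":0},{"x":0,"y":0,"z":0,"yaw":0}]' - 30|tail -1;  python3 mz.py; python3 -m inch '[{"x":0,"y":0,"z":0,"yaw":0},{"x":0,"y":0,"z":0,"yaw":0},{"x":0,"y":0,"z":0,"yaw":0}]'|tail -1; python3 mz.py
python3 - <<'E'
from h import *
im,d,K,T=snap('wrist','w4');P=cloud(d,K,T)
top(P,.098,.107,(.6155,.169),.03);top(P,.054,.064,(.559,.0305),.035)
snap("side","s2");im,d,K,T=snap("scene","c2");P=cloud(d,K,T);top(P,.054,.064,(.559,.0305),.035)
E
```

```text
gripper_width: 0.0101
gripper_width: 0.0097
yaw 17.3 q6 74.6 M [-0.19 -0.32  0.04] F [ 0.7 -0.5 -1.6] p [0.6136 0.1695 0.0972] 16.75
gripper_width: 0.0098
yaw 16.9 q6 74.3 M [-0.28 -0.3   0.08] F [ 0.4  0.4 -1.3] p [0.6136 0.1695 0.0972] 17.0
1404 ctr 618.0 167.0 size 38.9 25.4 long axis yaw 35.4 z med 0.1031
243 ctr 575.6 28.5 size 9.0 18.1 long axis yaw 115.9 z med 0.0572
86 ctr 563.6 29.9 size 14.9 33.5 long axis yaw 158.1 z med 0.0583
```

View pics/w4.png

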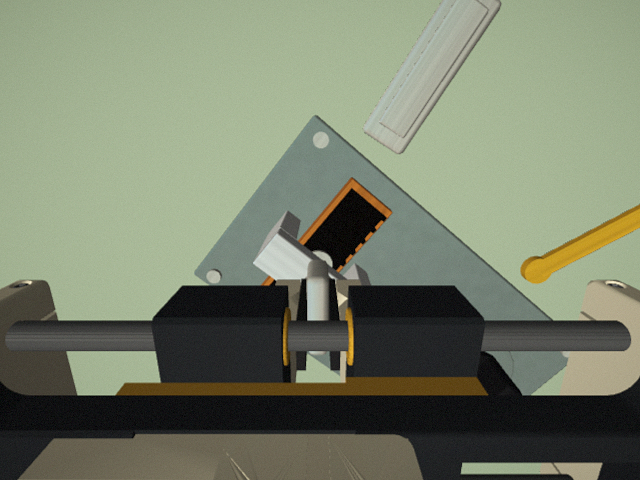

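View pics/c2.png

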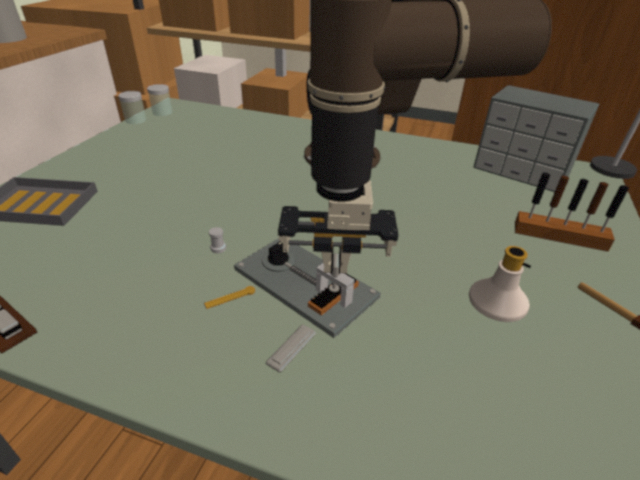

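The wrist view shows the wing held in the pads at (318,310), aligned with the tool at yaw 17°. The scene view shows the bystanders where they were, with the holder at (217,240), the shim at (230,297) and the plate at (292,347). The dial bar still measures 158°, so I'm handing in.

```bash
python3 mz.py; python3 -c "
from plant import r;print(r.close_job(), r.get_state()['gripper_width'])"; python3 mz.py
```

```text
yaw 17.0 q6 74.3 M [-0.3  -0.36 -0.03] F [ 1.6  0.1 -1.7] p [0.6135 0.1695 0.0972] 17.15
the job is handed in; nothing more can be done
the job is handed in; nothing more can be done
the job is handed in; nothing more can be done
```

I handed the job in at 17.2 s with the dial at its stop and the thumbscrew held a quarter turn back from its seat. No verdict was reported, so success rests on my own checks.

- **Dial:** I turned it anticlockwise until it stopped against a reaction of about 2.8 N m. Afterwards the bar measured 157.7° against the jig x axis at about 157.7°. A last partial view gave 158.1°.
- **Thumbscrew:** I turned it clockwise until it seated, at tool yaw of about -72 to -75° with up to 1.9 N m of reaction. I then backed it off to tool yaw 17°, about 90° from the seat. I estimate `thumb_turn` at about 2.45 rad. That assumes the wing's first pose, lying along jig x, was π; the stop turned up about where that predicts.
- **Final grip:** The gripper is set to 30 N with an opening of 9.8 mm on the 10 mm wing, and it was at rest. I had no direct reading of the finger contact force.
- **Bystanders:** In the last scene view they stand where they did at the start.

Three things went less than cleanly:
- **Overturning:** At both stops I overturned, so the pads rode round the part (opening up to 29 mm on the dial bar and 21 mm on the wing) and then realigned.
- **First wing grip:** It caught the collar (opening 17 mm), so I lifted 3 mm onto the wing's flats.
- **Final wing check:** The last depth fit of the wing was spoiled by the fingers in view, so its final angle comes from the tool yaw.

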